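Carved ornaments into their holding boards

ROBOT

A 6-joint arm with a two-finger parallel gripper is mounted at the origin on the work surface. World frame = base frame: x ahead of the robot, y to its left, z up, the work surface at z = 0. Lengths are in m, angles in rad, forces in N, time in s.
With the tool pointing down it reaches from about 0.35 to 0.925 m from the base axis. Payload 6.4 kg.
Tool frame: the origin (TCP) lies midway between the tips of the shut fingers; the grasp point (between the pads) lies 19 mm behind it (r.hold_point_z is the distance from the TCP to the grasp point, in m); z points along the fingers, y is the line along which they close (so a half turn about z gives the same grasp; the last joint's range is limited). The gripper opens to 85 mm and grips with 20 to 120 N. Pads are 22 mm wide; open, the fingers measure 114 mm over their backs; the gripper's body (76 mm by 85 mm) begins 54 mm behind the grasp point. The pads swing forward as they close: fully open they stand 13 mm farther back than shut.
Start: joints at [-1.443, 0.245, 1.558, -0, 1.339, -0.174], TCP at [0.193, -0.621, 0.231] pointing down, gripper open.
Joint ranges: [-3.13, 3.13], [-1.02, 2.26], [0.13, 2.54], [-0.95, 4.09], [0.21, 2.88], [-2.74, 2.74]. Speed limits (rad/s): [2.57, 2.57, 3.14, 3.14, 3.14, 3.14].

INTERFACE

Orientations are given as a 3x3 rotation matrix whose columns are the frame's x, y, z axes.
In Python, from plant import r, optics, order gives the robot as it stands. The module is installed in compiled form; this text tells all that it offers.
- The arm moves only by the shell command python3 -m handwheel 'ROWS' [OPENING] [FORCE]. ROWS is JSON, a list that holds one entry, the list of rows, each a list of 4 numbers: the shift along the tool's x, y, z in m, then the turn about the tool's z in degrees. In form: [[[tx, ty, tz, turn], ...]]. A call has 1 to 8 rows; each row is the pose to reach, as a shift and turn from the pose commanded when the call began, along the tool's axes at that moment; what a row does not reach only later rows make up. A row lasts 1/12 s, in which the tool goes at most 41.7 mm and 7.16 degrees, less where a joint would pass 70% of its speed; a pose out of reach is approached as far as the arm can. A call with a gripper value outside its range is refused whole. OPENING is the opening, from 0 (shut) to 1 (fully open), set as the call begins (- or left out, the last holds). The fingers move at their own pace and stop on an object; FORCE is the grip in N (left out, the last holds). Time passes only in rows, so rows that repeat a pose let the fingers close. It gives the time, the measured TCP pose, the force, the opening and the grip force at its end, in the units of the state.
- r.sense(): the state, without advancing time (a new reading comes with each control period).
- optics.get_image(name): name is "scene" or "top" or "wrist"; returns a dict with "frame" (420x560x3 uint8, blue, green, red), "fx", "fy", "cx", "cy" (pixels), "position" and "rotation" of the camera in the world; the wrist camera has in their place "T_tool_cam" (4x4, takes a point from camera to tool coordinates, whose origin is the TCP and whose axes are the flange's). Camera axes: x right, y up, looking along -z (the intrinsics and any distortion apply to the point x, -y, -z); pixel columns grow to the right and rows downward; lengths in m; the calibration is good to about 2 mm. A picture is of the moment at which its call begins: read the wrist's pose just before it. There is no depth.
- order.job_done(): hands the job in; it is judged then, once.
The state is a dict: "clock": time; "joint_pos": joint angles; "joint_vel": joint speeds; "joint_torque": joint torques, N m; "tool_pos": TCP position; "orientation": TCP orientation; "force": force on the tool from outside, world axes, zero at the start; "wrist_torque": the same for the moment, N m; "opening": finger opening in m; "gripper_force": force on a finger pad.
Only numpy, scipy, OpenCV 4.12 (cv2) and the standard library are available. Lean on these libraries where they do the work, as an engineer would, in place of code of your own. Each camera call takes 0.05 s, during which the arm holds its last target. There are 200 camera calls.

TASK

Put each of the four carved wooden ornaments into the holding board whose pocket has its shape and size, so that it lies flat on the pocket floor, carved side up. The small rosette was put into the large rosette's board by mistake, so that one has to come out first. Set the pieces down, do not drop or throw them, and let go of them all at the end.

Things in the scene. Friction and masses are not known exactly. Their poses are not given: they have to be found in the camera images.
- rosette_big: Large round carved rosette of pale wood with dark relief, ten petals: 64 mm diameter, 32 mm high with straight sides; the carved relief rises up to 3 mm more on top. About 70 g. Origin: centre of its underside; z up. Loose, wood, standing carved side up. Starts on the bench.
- rosette_small: Small round carved rosette of pale wood with dark relief, six petals: 40 mm diameter, 32 mm high with straight sides; the carved relief rises up to 3 mm more on top. About 28 g. Origin: centre of its underside; z up. Loose, wood, standing carved side up. Starts in the wrong place: standing on the pocket floor of the large round board, so that board is not free until it is taken out.
- corner_block: Square carved corner block of pale wood with dark relief, eight-rayed star: 46 x 46 mm (sides along its x and y), 32 mm high with straight sides; the carved relief rises up to 3 mm more on top. About 45 g. Origin: centre of its underside; z up. Loose, wood, standing carved side up. Starts on the bench.
- leaf_block: Oblong carved leaf block of pale wood with dark relief: 84 mm along its x, 38 mm along its y, 32 mm high with straight sides; the carved relief rises up to 3 mm more on top. About 67 g. Origin: centre of its underside; z up. Loose, wood, standing carved side up. Starts on the bench.
- board_big_round: Holding board for the large rosette. Fixed plywood board 120 x 100 x 10 mm (120 along its x) with one shallow cork-lined pocket in its middle, 6 mm deep (pocket floor 4 mm above the bench): round, 76 mm diameter. Origin: centre of the board's underside, straight below the pocket's centre; z up.
- board_small_round: Holding board for the small rosette. Fixed plywood board 120 x 100 x 10 mm (120 along its x) with one shallow cork-lined pocket in its middle, 6 mm deep (pocket floor 4 mm above the bench): round, 52 mm diameter. Origin: centre of the board's underside, straight below the pocket's centre; z up.
- board_square: Holding board for the corner block. Fixed plywood board 120 x 100 x 10 mm (120 along its x) with one shallow cork-lined pocket in its middle, 6 mm deep (pocket floor 4 mm above the bench): square, 58 x 58 mm, sides along the board's x and y. Origin: centre of the board's underside, straight below the pocket's centre; z up.
- board_oblong: Holding board for the leaf block. Fixed plywood board 120 x 100 x 10 mm (120 along its x) with one shallow cork-lined pocket in its middle, 6 mm deep (pocket floor 4 mm above the bench): oblong, 96 mm along the board's x, 50 mm along its y. Origin: centre of the board's underside, straight below the pocket's centre; z up.
Things that resemble listed ones, but are neither listed nor needed, are in the scene too. Leave any purple or yellow look-alike of the corner_block alone.

How it is judged:
By the outcome, as a careful person would: the job done as asked, in the order asked, and still so for the second after the job is handed in, with the robot touching nothing.
It also fails if it takes over 96 s, if anything falls off the work surface, if the arm or the gripper's body presses on something with over 40 N, if the wrist force passes 120 N, or if a joint passes its speed limit or range.

## Working session

There is one attempt and no reset: what is moved stays moved. The work goes in short steps, Python scripts to look and compute and a shell command to move; the robot and the scene stay as the last step left them, time stands still between calls to the robot, and variables do not carry over. Pictures are saved under pics/ and viewed, at most 14 in all, crops included, and the job is handed in when it is done.

```bash
mkdir -p pics
python3 - <<'E'
from plant import r,optics
import cv2,numpy as np
s=r.sense();print(s)
np.set_printoptions(precision=4,suppress=True)
for n in("top","scene"):
    d=optics.get_image(n);cv2.imwrite(f"pics/{n}0.png",d["frame"]);print({k:v for k,v in d.items() if k!="frame"})
print(optics.get_image("wrist")["T_tool_cam"],r.hold_point_z)
E
```

```text
{'clock': 0.0, 'joint_pos': array([-1.44309826e+00,  2.45808264e-01,  1.55905778e+00, -1.18508914e-05,
        1.33870344e+00, -1.74090326e-01]), 'joint_vel': array([-0.00016112, -0.00072577, -0.00010727, -0.00076578, -0.00015348,
        0.00065644]), 'joint_torque': array([-1.96392488e-03, -4.29502702e+01, -3.26130903e+01, -2.27783785e-04,
        5.40277921e-03,  1.37467885e-05]), 'tool_pos': array([ 0.19313245, -0.6200395 ,  0.23016052]), 'orientation': array([[ 9.54805686e-01,  2.97230606e-01, -2.63190251e-04],
       [ 2.97230538e-01, -9.54803733e-01,  1.95925878e-03],
       [ 3.31056642e-04, -1.94893961e-03, -9.99998046e-01]]), 'force': array([ 0.27438172, -0.80629615,  0.50833539]), 'wrist_torque': array([-0.05451675, -0.05616587, -0.01063099]), 'gripper_force': 0.0, 'opening': 0.08559158098027757}
{'fx': 423.5590778688878, 'fy': 423.5590778688878, 'cx': 280.1823269575016, 'cy': 216.36128418181764, 'position': array([0.3907, 0.0019, 0.8143]), 'rotation': array([[ 0.0043,  0.9893, -0.1461],
       [-1.    ,  0.0046,  0.0021],
       [ 0.0028,  0.1461,  0.9893]])}
{'fx': 396.1432730733871, 'fy': 396.1432730733871, 'cx': 284.61923270774975, 'cy': 209.13968414769573, 'position': array([0.9558, 0.2526, 0.7052]), 'rotation': array([[-0.5477, -0.6681,  0.5037],
       [ 0.8367, -0.4346,  0.3333],
       [-0.0038,  0.604 ,  0.797 ]])}
[[ 0.0001  0.9661  0.258   0.0658]
 [ 1.      0.0002 -0.0013 -0.0005]
 [-0.0013  0.258  -0.9661 -0.142 ]
 [ 0.      0.      0.      1.    ]] 0.0187
```

View pics/top0.png

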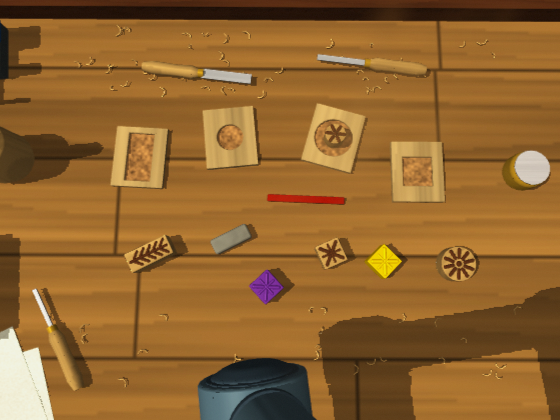

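View pics/scene0.png

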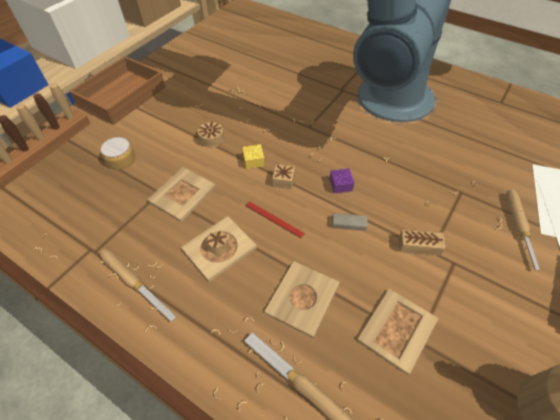

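The top view shows these things that could be confused:
- **Leaf block:** (150,253). The grey stone at (234,240) resembles it.
- **Corner block:** the pale one at (332,253). The yellow one at (384,261) and the purple one at (266,286) are look-alikes to leave alone.
- **Big rosette:** (459,263). The round tin at (527,170) resembles it.
- **Small rosette:** (336,134), standing in the big round board.
- **Boards:** oblong (140,157), small round (231,137), big round (335,137), square (417,171).

I'll check these in one enlarged crop.

Run:
```python
import cv2
a=cv2.imread("pics/top0.png")
cv2.imwrite("pics/cropB.png",cv2.resize(a[95:215,100:300],None,fx=4,fy=4,interpolation=cv2.INTER_CUBIC))
cv2.imwrite("pics/cropC.png",cv2.resize(a[95:215,290:490],None,fx=4,fy=4,interpolation=cv2.INTER_CUBIC))
p=[cv2.resize(a[y-27:y+27,x-37:x+37],None,fx=5,fy=5,interpolation=cv2.INTER_CUBIC) for x,y in((150,253),(332,253),(459,263),(335,133))]
cv2.imwrite("pics/cropP.png",cv2.vconcat([cv2.hconcat(p[:2]),cv2.hconcat(p[2:])]))
```

```text
(no output)
```

View pics/cropB.png

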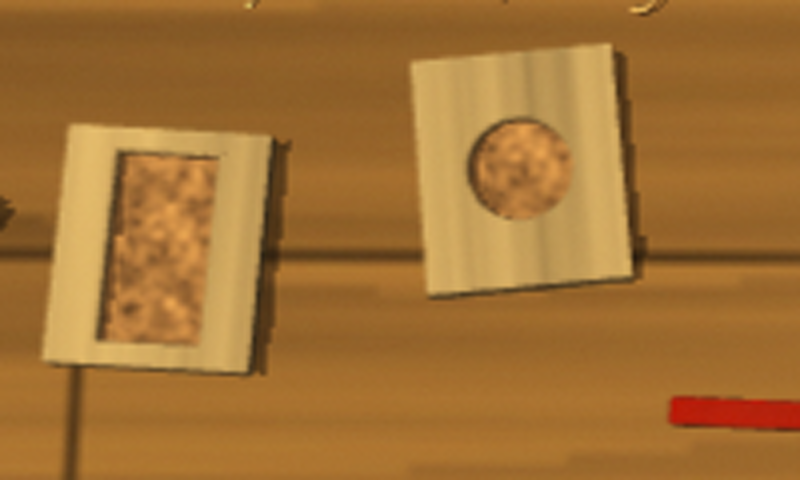

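View pics/cropC.png

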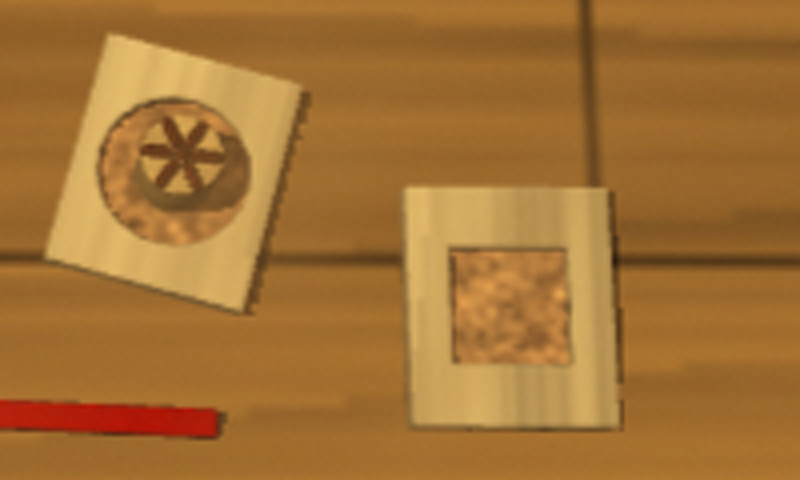

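View pics/cropP.png

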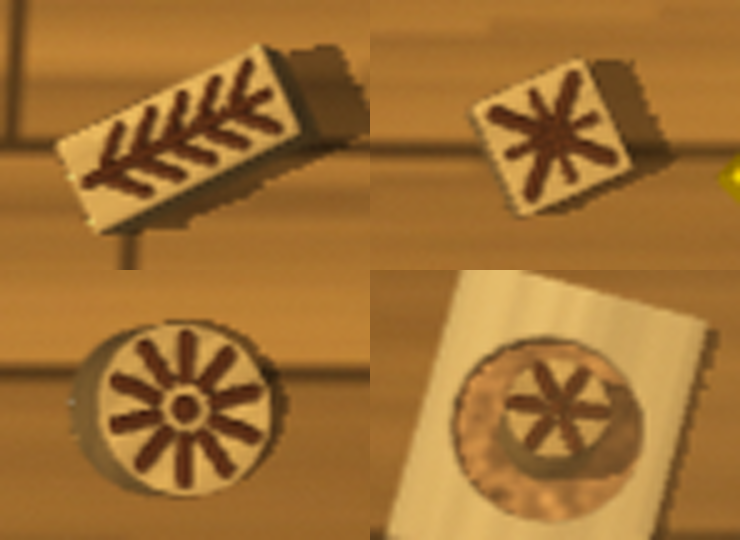

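The crops confirm the choice:
- **Leaf block:** oblong with a herringbone relief.
- **Corner block:** pale with an eight-rayed star.
- **Big rosette:** ten petals.
- **Small rosette:** six petals, top centre near (335.2,133.7), standing in the big round pocket.

Board corners, as read in the crops:
- **Oblong:** (70,124) (274,136) (250,374) (43,360)
- **Small round:** (411,61) (611,44) (634,278) (429,296)
- **Big round:** (109,34) (304,87) (246,312) (44,258)
- **Square:** (403,187) (607,188) (621,428) (410,428)

```bash
cat > h.py <<'E'
import numpy as np
np.set_printoptions(precision=4,suppress=True)
CAM=dict(f=423.559,c=(280.182,216.361),p=np.array([.3907,.0019,.8143]),R=np.array([[.0043,.9893,-.1461],[-1,.0046,.0021],[.0028,.1461,.9893]]))
def ray(u,v,z,f,c,p,R):
    d=R@np.array([(u-c[0])/f,-(v-c[1])/f,-1.]); return p+d*(z-p[2])/d[2]
def top(u,v,z): return ray(u,v,z,**CAM)
def go(x,y,a,s=None):
    """tool-axis shift & turn from the present pose to TCP x,y with tool-y at world angle a deg (mod 180)"""
    from plant import r
    s=s or r.sense();R=s["orientation"];p=s["tool_pos"]
    d=R.T@np.array([x-p[0],y-p[1],0]); y0=np.degrees(np.arctan2(R[1,1],R[0,1]))
    t=-((a-y0+90)%180-90)   # tool z is down: positive turn lowers world angle
    return d*1000,t,p,y0,np.degrees(s["joint_pos"][5])
E
python3 - <<'E'
from h import *
def quad(n,off,k,pts,z):
    P=np.array([top(off[0]+(u+.5)/k-.5,off[1]+(v+.5)/k-.5,z)[:2] for u,v in pts])
    e=np.roll(P,-1,0)-P
    print(n,P.mean(0),np.linalg.norm(e,axis=1)*1000,np.degrees(np.arctan2(e[:,1],e[:,0])))
quad("obl",(100,95),4,[(70,124),(274,136),(250,374),(43,360)],.01)
quad("small",(100,95),4,[(411,61),(611,44),(634,278),(429,296)],.01)
quad("big",(290,95),4,[(109,34),(304,87),(246,312),(44,258)],.01)
quad("sq",(290,95),4,[(403,187),(607,188),(621,428),(410,428)],.01)
quad("leaf",(113,226),5,[(55,146),(262,45),(300,128),(97,233)],.032)
quad("corner",(295,226),5,[(100,105),(212,58),(262,165),(151,215)],.032)
quad("rbig",(422,236),5,[(98,139),(186,52),(273,139),(186,227)],.032)
quad("rsm",(298,106),5,[(133,141),(188,90),(242,141),(188,192)],.036)
E
```

```text
obl [0.6268 0.2763] [101.3222 120.3913 100.7652 119.5824] [-93.1996 176.9234  86.339   -2.8074]
small [0.6678 0.1   ] [ 99.9249 120.8621 100.3204 120.9171] [ -84.5734 -173.8725   95.4604    5.9398]
big [ 0.6673 -0.1046] [100.5552 119.2169 101.9634 120.1925] [-105.7037  164.8317   74.8472  -15.8418]
sq [ 0.5998 -0.2668] [100.6814 120.2856 101.9649 120.7621] [ -89.9915 -179.7222   90.2758   -0.3317]
leaf [0.4366 0.2427] [83.4818 34.2917 82.3052 36.0465] [ -63.1656 -153.4111  118.0456   28.5004]
corner [ 0.4389 -0.0935] [45.2493 43.283  45.0332 44.2861] [ -67.0783 -155.7075  114.1909   24.5553]
rbig [ 0.4203 -0.3285] [46.9792 43.9163 46.702  44.1511] [ -46.7876 -136.5523  133.498    43.807 ]
rsm [ 0.6658 -0.1042] [29.5994 28.7439 29.2199 28.9106] [ -46.167  -134.8696  134.1382   45.8761]
```

The sizes agree to within 1-3 mm and the heights are plausible. I'll take the small rosette first and work out the shift.

```bash
python3 -c "
from h import *
print(go(.666,-.104,-72.7))"
```

```text
(array([ 604.8906, -352.3222,    0.7004]), np.float64(-0.009644267271141871), array([ 0.1932, -0.6202,  0.2304]), np.float64(-72.70964426727114), np.float64(-9.973796115446204))
```

```bash
python3 -m handwheel '[[[0.2,-0.117,0.03,0],[0.302,-0.176,0.04,0],[0.302,-0.176,0.04,0],[0.302,-0.176,0.05,0],[0.302,-0.176,0.05,0],[0.302,-0.176,0.05,0],[0.302,-0.176,0.05,0],[0.302,-0.176,0.05,0]]]' 1 40
python3 -m handwheel '[[[0.303,-0.176,0.05,0],[0.303,-0.176,0.05,0],[0.303,-0.176,0.05,0],[0.303,-0.176,0.05,0],[0.303,-0.176,0.05,0],[0.303,-0.176,0.05,0],[0.303,-0.176,0.05,0],[0.303,-0.176,0.05,0]]]'
python3 - <<'E'
from h import *
from plant import r,optics
import cv2
print(go(.666,-.104,-72.7))
d=optics.get_image("wrist");cv2.imwrite("pics/w1.png",d["frame"])
E
```

```text
clock: 0.82
tool_pos: [0.4169, -0.3754, 0.1839]
orientation: [[0.955, 0.297, -0.0], [0.297, -0.955, 0.0], [-0.0, -0.0, -1.0]]
force: [0.2, -0.4, -0.2]
opening: 0.0853
gripper_force: 0.0
clock: 1.48
tool_pos: [0.6401, -0.1323, 0.1367]
orientation: [[0.955, 0.297, -0.0], [0.297, -0.955, 0.0], [-0.0, -0.0, -1.0]]
force: [-0.3, -1.0, 0.8]
opening: 0.0853
gripper_force: 0.0
(array([ 33.1358, -19.3104,  -0.0087]), np.float64(0.0011317803788415404), array([ 0.6401, -0.1323,  0.1367]), np.float64(-72.69886821962116), np.float64(51.10502452357121))
```

View pics/w1.png

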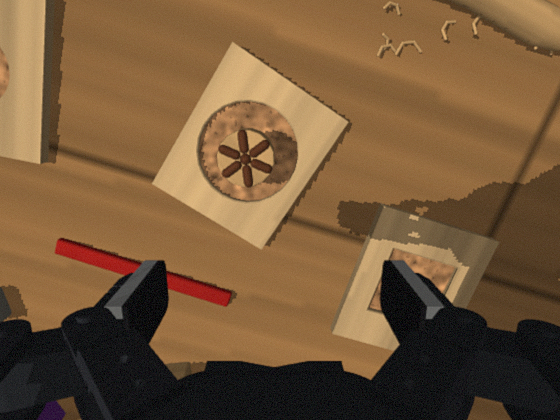

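The wrist view shows the six-petal rosette, top centre at about (245,158), in the big round pocket. I'll check the top-camera fix against it.

```bash
cat >> h.py <<'E'
def wrist(u,v,z):
    from plant import r,optics
    s=r.sense();d=optics.get_image("wrist");T=d["T_tool_cam"];R=s["orientation"]
    return ray(u,v,z,d["fx"],(d["cx"],d["cy"]),s["tool_pos"]+R@T[:3,3],R@T[:3,:3])
E
python3 -c "
from h import *
print(wrist(245,158,.036)); print(go(.666,-.104,-72.7))"
```

```text
[ 0.6714 -0.0967  0.036 ]
(array([ 31.4695, -16.5963,   0.015 ]), np.float64(0.3351761862631122), array([ 0.641 , -0.1294,  0.1355]), np.float64(-72.36482381373689), np.float64(50.9848239728367))
```

```bash
python3 -m handwheel '[[[0.02,-0.01,0,0],[0.025,-0.013,0,0],[0.025,-0.013,0,0],[0.025,-0.013,0,0]]]'
python3 - <<'E'
from h import *
from plant import r,optics
import cv2
s=r.sense();print(go(.666,-.104,-72.7,s))
d=optics.get_image("wrist");cv2.imwrite("pics/w2.png",d["frame"])
g=cv2.cvtColor(d["frame"],cv2.COLOR_BGR2HSV)
np.savez("w2.npz",R=s["orientation"],p=s["tool_pos"],T=d["T_tool_cam"],k=[d["fx"],d["cx"],d["cy"]])
E
```

```text
clock: 1.92
tool_pos: [0.6587, -0.1149, 0.1371]
orientation: [[0.955, 0.297, -0.001], [0.297, -0.955, -0.0], [-0.001, 0.0, -1.0]]
force: [-0.5, 0.3, 0.3]
opening: 0.0853
gripper_force: 0.0
(array([10.2178, -8.2571, -0.0069]), np.float64(-0.01446214760160558), array([ 0.6587, -0.1149,  0.1371]), np.float64(-72.71446214760161), np.float64(53.14187567607451))
```

View pics/w2.png

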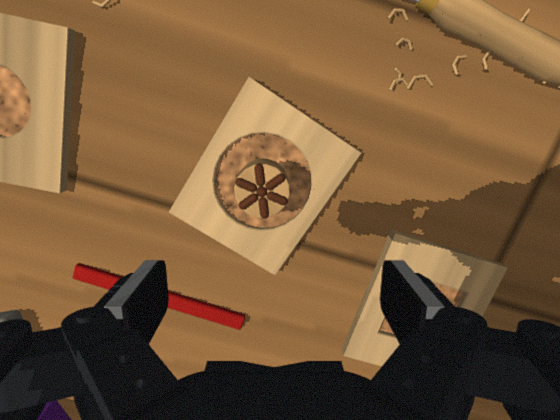

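The rosette's top centre is now at (263,191).

```bash
python3 -c "
from h import *
from plant import r
w=np.load('w2.npz');T=w['T'];k=w['k'];R=w['R']
print(ray(263,191,.036,k[0],k[1:],w['p']+R@T[:3,3],R@T[:3,:3]))
print(ray(263,180,.004,k[0],k[1:],w['p']+R@T[:3,3],R@T[:3,:3]),'pocket')
for i in range(3): print(wrist(263,191,.036),r.sense()['tool_pos'])
print(go(.667,-.102,-72.7))"
```

```text
[ 0.6684 -0.1038  0.036 ]
[ 0.6698 -0.1025  0.004 ] pocket
[ 0.6682 -0.1042  0.036 ] [ 0.6585 -0.1153  0.1373]
[ 0.6682 -0.1043  0.036 ] [ 0.6586 -0.1154  0.1373]
[ 0.6682 -0.1043  0.036 ] [ 0.6586 -0.1153  0.1374]
(array([ 11.9481, -10.2419,  -0.0027]), np.float64(-0.08171106487941415), array([ 0.6586, -0.1153,  0.1374]), np.float64(-72.78171106487942), np.float64(53.16191338240961))
```

```bash
python3 -m handwheel '[[[0.012,-0.008,0.02,0],[0.012,-0.008,0.06,0],[0.012,-0.008,0.095,0],[0.012,-0.008,0.115,0],[0.012,-0.008,0.125,0],[0.012,-0.008,0.125,0],[0.012,-0.008,0.125,0]]]'
python3 -m handwheel '[[[0,0,0,0],[0,0,0,0],[0,0,0,0],[0,0,0,0],[0,0,0,0],[0,0,0,0],[0,0,0,0],[0,0,0,0]]]' 0 40
python3 -m handwheel '[[[0,0,0,0],[0,0,0,0],[0,0,0,0],[0,0,0,0]]]'
```

```text
clock: 2.7
tool_pos: [0.6687, -0.1037, 0.0131]
orientation: [[0.955, 0.297, 0.001], [0.297, -0.955, -0.0], [0.001, 0.001, -1.0]]
force: [1.5, 0.3, 1.0]
opening: 0.0854
gripper_force: 0.0
clock: 3.37
tool_pos: [0.6694, -0.1035, 0.014]
orientation: [[0.955, 0.297, 0.002], [0.297, -0.955, -0.001], [0.002, 0.002, -1.0]]
force: [-0.9, -0.3, 5.7]
opening: 0.0389
gripper_force: 40.7
clock: 3.7
tool_pos: [0.6694, -0.1035, 0.014]
orientation: [[0.955, 0.297, 0.002], [0.297, -0.955, -0.001], [0.002, 0.002, -1.0]]
force: [-0.9, 0.4, 5.7]
opening: 0.0388
gripper_force: 40.7
```

```bash
python3 -m handwheel '[[[0,0,-0.02,0],[0,0,-0.05,0],[0,0,-0.08,0],[0,0,-0.09,0],[0,0,-0.09,0],[0,0,-0.09,0]]]'
python3 - <<'E'
from h import *
from plant import r,optics
import cv2
print(go(.667,.100,-72.7))
d=optics.get_image("wrist");cv2.imwrite("pics/w3.png",d["frame"])
E
```

```text
clock: 4.2
tool_pos: [0.668, -0.1031, 0.1019]
orientation: [[0.955, 0.297, -0.0], [0.297, -0.955, 0.0], [-0.0, -0.0, -1.0]]
force: [-0.3, 0.9, -1.2]
opening: 0.0386
gripper_force: 40.3
(array([  59.3613, -194.2052,    0.0074]), np.float64(-0.007831147158498197), array([ 0.668 , -0.1031,  0.1019]), np.float64(-72.7078311471585), np.float64(54.34824431741472))
```

View pics/w3.png

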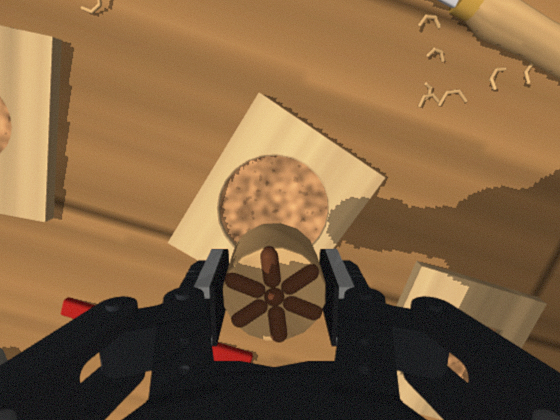

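The rosette is held upright, its top centre at about (275,297), and the pocket below it is now empty. Next it goes to the small round board.

```bash
python3 -m handwheel '[[[0.012,-0.038,0,0],[0.024,-0.076,0,0],[0.036,-0.115,0,0],[0.048,-0.153,0,0],[0.056,-0.183,0,0],[0.059,-0.194,0,0],[0.059,-0.194,0,0],[0.059,-0.194,0,0]]]'
python3 -m handwheel '[[[0,0,0,0],[0,0,0,0],[0,0,0,0]]]'
python3 - <<'E'
from h import *
from plant import r,optics
import cv2
print(go(.667,.100,-72.7))
d=optics.get_image("wrist");cv2.imwrite("pics/w4.png",d["frame"])
E
```

```text
clock: 4.92
tool_pos: [0.666, 0.0994, 0.1003]
orientation: [[0.955, 0.298, -0.003], [0.298, -0.955, -0.001], [-0.003, -0.0, -1.0]]
force: [-0.2, -0.4, -0.6]
opening: 0.0391
gripper_force: 40.4
clock: 5.17
tool_pos: [0.6671, 0.098, 0.1021]
orientation: [[0.955, 0.295, -0.0], [0.295, -0.955, -0.0], [-0.0, 0.0, -1.0]]
force: [-0.7, 0.1, -0.2]
opening: 0.0388
gripper_force: 40.4
(array([ 0.4901, -1.9783, -0.0003]), np.float64(-0.12832460414676916), array([0.6671, 0.098 , 0.1021]), np.float64(-72.82832460414677), np.float64(71.57699826056331))
```

View pics/w4.png

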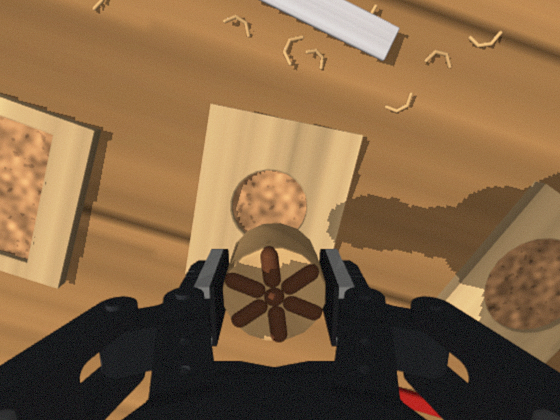

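The pocket rim is centred at about (270,203) and the held rosette's top at (275,297).

```bash
python3 -c "
from h import *
print('pocket',wrist(270,204,.008),'piece',wrist(274,296,.124))
print(go(.667,.100,-72.7))"
```

```text
pocket [0.6711 0.1023 0.008 ] piece [0.6662 0.0984 0.124 ]
(array([ 0.2861, -1.2599, -0.0001]), np.float64(-0.07702827913536225), array([0.6671, 0.0987, 0.1023]), np.float64(-72.77702827913537), np.float64(71.58423730909493))
```

```bash
python3 -m handwheel '[[[0.003,-0.002,0.02,0],[0.003,-0.002,0.05,0],[0.003,-0.002,0.07,0],[0.003,-0.002,0.08,0],[0.003,-0.002,0.085,0],[0.003,-0.002,0.088,0],[0.003,-0.002,0.088,0],[0.003,-0.002,0.088,0]]]'
python3 -m handwheel '[[[0,0,0,0],[0,0,0,0]]]'
```

```text
clock: 5.98
tool_pos: [0.6704, 0.1024, 0.0158]
orientation: [[0.955, 0.297, 0.003], [0.297, -0.955, -0.0], [0.002, 0.001, -1.0]]
force: [0.5, 0.3, -0.2]
opening: 0.0385
gripper_force: 40.5
clock: 6.15
tool_pos: [0.6701, 0.1024, 0.0156]
orientation: [[0.955, 0.297, 0.002], [0.297, -0.955, -0.0], [0.002, 0.001, -1.0]]
force: [-0.9, 0.0, -0.1]
opening: 0.0387
gripper_force: 40.5
```

```bash
python3 -m handwheel '[[[0,0,0.001,0],[0,0,0.001,0],[0,0,0.0015,0],[0,0,0.0015,0],[0,0,0.0015,0]]]'
python3 -m handwheel '[[[0,0,0.001,0],[0,0,0.001,0],[0,0,0.001,0]]]'
```

```text
clock: 6.57
tool_pos: [0.6698, 0.1024, 0.014]
orientation: [[0.955, 0.297, 0.001], [0.297, -0.955, -0.0], [0.001, 0.0, -1.0]]
force: [-2.3, -0.1, 5.9]
opening: 0.0384
gripper_force: 40.8
clock: 6.82
tool_pos: [0.6698, 0.1025, 0.014]
orientation: [[0.955, 0.297, 0.0], [0.297, -0.955, -0.0], [0.0, 0.0, -1.0]]
force: [-5.4, -0.1, 11.3]
opening: 0.039
gripper_force: 41.5
```

It seats at the same height as when it was gripped on the other pocket floor, so I'll release it.

```bash
python3 -m handwheel '[[[0,0,-0.0015,0],[0,0,-0.0015,0],[0,0,-0.0015,0],[0,0,-0.0015,0],[0,0,-0.0015,0],[0,0,-0.0015,0],[0,0,-0.0015,0],[0,0,-0.0015,0]]]' 1
python3 -m handwheel '[[[0,0,-0.01,0],[0,0,-0.04,0],[0,0,-0.08,0],[0,0,-0.12,0],[0,0,-0.14,0],[0,0,-0.14,0],[0,0,-0.14,0]]]'
python3 - <<'E'
from h import *
from plant import r,optics
import cv2
print(go(.4205,-.3285,-72.7))
d=optics.get_image("wrist");cv2.imwrite("pics/w5.png",d["frame"])
E
```

```text
clock: 7.48
tool_pos: [0.6692, 0.1024, 0.0131]
orientation: [[0.955, 0.297, -0.0], [0.297, -0.955, 0.0], [-0.0, -0.0, -1.0]]
force: [-0.2, 0.0, -0.2]
opening: 0.0854
gripper_force: 0.0
clock: 8.07
tool_pos: [0.6704, 0.1024, 0.156]
orientation: [[0.955, 0.297, 0.004], [0.297, -0.955, -0.0], [0.004, 0.001, -1.0]]
force: [-0.3, -0.1, -0.5]
opening: 0.0851
gripper_force: 0.0
(array([-366.6625,  337.1761,   -1.0562]), np.float64(-0.006778871162310907), array([0.6704, 0.1024, 0.156 ]), np.float64(-72.70677887116231), np.float64(71.83625336239564))
```

View pics/w5.png

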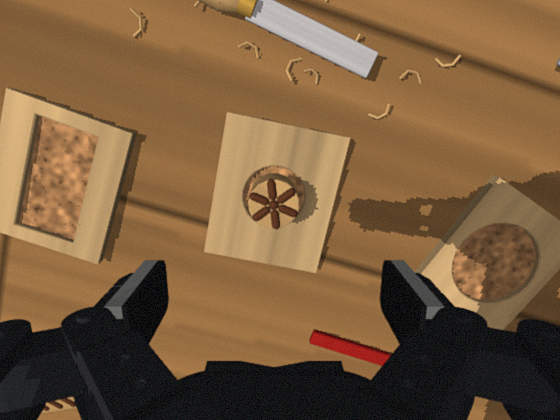

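The small rosette stands in its pocket at about (273,200). Next is the big rosette.

```bash
python3 -m handwheel '[[[-0.03,0.028,0,0],[-0.06,0.055,0,0],[-0.09,0.083,0,0],[-0.12,0.11,0,0],[-0.15,0.138,0,0],[-0.18,0.165,0,0],[-0.21,0.193,0,0],[-0.24,0.22,0,0]]]'
python3 -m handwheel '[[[-0.03,0.028,0,0],[-0.06,0.055,0,0],[-0.09,0.083,0,0],[-0.11,0.104,0,0],[-0.124,0.115,0,0],[-0.127,0.117,0,0],[-0.127,0.117,0,0],[-0.127,0.117,0,0]]]'
python3 -m handwheel '[[[0,0,0,0],[0,0,0,0]]]'
cat > spot.py <<'E'
# centroid of dark relief near the expected point, seen by the wrist camera
from h import *
import sys,cv2
from plant import r,optics
x,y,z,a,name=*map(float,sys.argv[1:5]),sys.argv[5]
s=r.sense();d=optics.get_image("wrist");T=d["T_tool_cam"];R=s["orientation"]
C=dict(f=d["fx"],c=(d["cx"],d["cy"]),p=s["tool_pos"]+R@T[:3,3],R=R@T[:3,:3])
q=C["R"].T@(np.array([x,y,z])-C["p"]);u=C["c"][0]-C["f"]*q[0]/q[2];v=C["c"][1]+C["f"]*q[1]/q[2]
h=cv2.cvtColor(d["frame"],cv2.COLOR_BGR2HSV);b=d["frame"].astype(int)
rad=int(C["f"]*.045/-q[2])
yy,xx=np.mgrid[:420,:560]
m=((h[...,2]<120)&(h[...,1]>120)&(h[...,0]<12)&((xx-u)**2+(yy-v)**2<rad**2)).astype(np.uint8)
m=cv2.morphologyEx(m,cv2.MORPH_OPEN,np.ones((2,2),np.uint8))
M=cv2.moments(m,True)
print("pred px",u,v,"n",M["m00"])
if M["m00"]:
    cu,cv_=M["m10"]/M["m00"],M["m01"]/M["m00"]
    print("centroid px",cu,cv_,"world",ray(cu,cv_,z,**C))
    o=d["frame"].copy();o[m>0]=(0,255,0);cv2.imwrite(f"pics/{name}.png",o)
print("go",go(x,y,a,s))
E
python3 spot.py .4205 -.3285 .034 -72.7 s1
```

```text
clock: 8.78
tool_pos: [0.503, -0.1796, 0.1511]
orientation: [[0.955, 0.297, -0.003], [0.297, -0.955, 0.002], [-0.003, -0.003, -1.0]]
force: [0.5, -1.8, -0.1]
opening: 0.0857
gripper_force: 0.0
clock: 9.45
tool_pos: [0.4187, -0.3272, 0.1519]
orientation: [[0.955, 0.297, -0.002], [0.297, -0.955, 0.002], [-0.001, -0.003, -1.0]]
force: [-0.2, 0.8, 0.3]
opening: 0.0855
gripper_force: 0.0
clock: 9.62
tool_pos: [0.4195, -0.3272, 0.1528]
orientation: [[0.954, 0.299, -0.0], [0.299, -0.954, 0.001], [-0.0, -0.001, -1.0]]
force: [0.1, -0.6, 0.1]
opening: 0.0856
gripper_force: 0.0
pred px 276.18043689111806 201.4619417442679 n 1187.0
centroid px 274.37573715248527 200.0977253580455 world [ 0.4211 -0.3269  0.034 ]
go (array([ 0.5984,  1.5725, -0.0016]), np.float64(0.09534938637213486), array([ 0.4195, -0.3272,  0.1528]), np.float64(-72.60465061362787), np.float64(22.420220355197408))
```

```bash
python3 -m handwheel '[[[0.001,0.001,0.03,0],[0.001,0.001,0.07,0],[0.001,0.001,0.105,0],[0.001,0.001,0.13,0],[0.001,0.001,0.14,0],[0.001,0.001,0.146,0],[0.001,0.001,0.146,0],[0.001,0.001,0.146,0]]]'
python3 -m handwheel '[[[0,0,0,0],[0,0,0,0],[0,0,0,0],[0,0,0,0],[0,0,0,0],[0,0,0,0],[0,0,0,0],[0,0,0,0]]]' 0 40
python3 -c "
from h import *
print(go(.668,-.104,-72.7))"
```

```text
clock: 10.33
tool_pos: [0.4213, -0.3299, 0.0087]
orientation: [[0.955, 0.298, 0.002], [0.298, -0.955, -0.002], [0.001, 0.002, -1.0]]
force: [-0.6, -0.4, 0.5]
opening: 0.0854
gripper_force: 0.0
clock: 11.0
tool_pos: [0.4213, -0.3302, 0.0094]
orientation: [[0.955, 0.297, 0.002], [0.297, -0.955, -0.002], [0.001, 0.003, -1.0]]
force: [-0.2, 0.9, 5.2]
opening: 0.0628
gripper_force: 43.1
(array([ 302.7918, -142.6648,   -0.001 ]), np.float64(-0.008142083614998796), array([ 0.4213, -0.3302,  0.0094]), np.float64(-72.708142083615), np.float64(22.46388365069111))
```

```bash
python3 -m handwheel '[[[0,0,-0.02,0],[0,0,-0.05,0],[0.02,-0.01,-0.08,0],[0.05,-0.024,-0.09,0],[0.087,-0.041,-0.09,0],[0.122,-0.058,-0.09,0],[0.158,-0.074,-0.09,0],[0.193,-0.091,-0.09,0]]]'
python3 -m handwheel '[[[0.033,-0.016,0,0],[0.065,-0.031,0,0],[0.09,-0.042,0,0],[0.105,-0.049,0,0],[0.109,-0.051,0,0],[0.109,-0.051,0,0],[0.109,-0.051,0,0],[0.109,-0.051,0,0]]]'
python3 -m handwheel '[[[0,0,0,0],[0,0,0,0]]]'
python3 spot.py .668 -.104 .124 -72.7 s2
```

```text
clock: 11.67
tool_pos: [0.5792, -0.1837, 0.0987]
orientation: [[0.955, 0.297, 0.002], [0.297, -0.955, -0.001], [0.002, 0.002, -1.0]]
force: [-0.2, -0.6, -0.0]
opening: 0.0625
gripper_force: 44.2
clock: 12.33
tool_pos: [0.6656, -0.1047, 0.0974]
orientation: [[0.955, 0.296, -0.0], [0.296, -0.955, -0.0], [-0.0, -0.0, -1.0]]
force: [0.0, -0.1, -1.1]
opening: 0.0626
gripper_force: 44.2
clock: 12.5
tool_pos: [0.6658, -0.1047, 0.0974]
orientation: [[0.955, 0.296, -0.0], [0.296, -0.955, -0.0], [-0.0, 0.0, -1.0]]
force: [0.5, -0.4, -0.5]
opening: 0.0626
gripper_force: 44.2
pred px 274.698466792191 294.9327878835546 n 4349.0
centroid px 272.4069901126696 286.9013566337089 world [ 0.6708 -0.1023  0.124 ]
go (array([ 2.2879,  0.0022, -0.0003]), np.float64(-0.08936101732273016), array([ 0.6658, -0.1047,  0.0974]), np.float64(-72.78936101732273), np.float64(54.24143358397268))
```

View pics/s2.png

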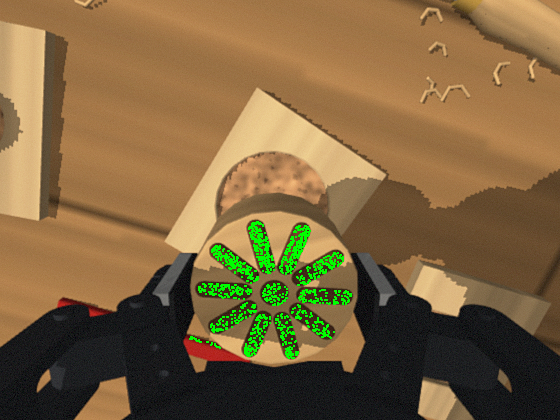

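The held rosette's centre is at (275,292), within about 2 mm of the pocket axis. I'll lower it straight down.

```bash
python3 -m handwheel '[[[0,0,0.02,0],[0,0,0.05,0],[0,0,0.07,0],[0,0,0.078,0],[0,0,0.081,0],[0,0,0.083,0],[0,0,0.083,0],[0,0,0.083,0]]]'
python3 -m handwheel '[[[0,0,0.001,0],[0,0,0.001,0],[0,0,0.0015,0],[0,0,0.0015,0],[0,0,0.0015,0]]]'
```

```text
clock: 13.22
tool_pos: [0.6676, -0.1042, 0.016]
orientation: [[0.955, 0.297, 0.003], [0.297, -0.955, -0.001], [0.002, 0.002, -1.0]]
force: [0.0, 0.2, -0.2]
opening: 0.0629
gripper_force: 44.2
clock: 13.63
tool_pos: [0.6668, -0.1039, 0.0135]
orientation: [[0.955, 0.297, 0.001], [0.297, -0.955, -0.0], [0.001, 0.001, -1.0]]
force: [-1.9, 0.6, 2.2]
opening: 0.0621
gripper_force: 44.4
```

Contact comes at 0.0135, as predicted (grip height 0.0094 plus the 4 mm floor). I'll release it and go to the corner block. The tool's y axis goes to 24° (equivalent to -66° on the other side pair), so only about 6° of turn is needed.

```bash
python3 -m handwheel '[[[0,0,0.0005,0],[0,0,0.0005,0],[0,0,-0.0005,0],[0,0,-0.0005,0],[0,0,-0.0005,0],[0,0,-0.0005,0],[0,0,-0.0005,0],[0,0,-0.0005,0]]]' 1
python3 -m handwheel '[[[0,0,-0.01,0],[0,0,-0.04,0],[0,0,-0.08,0],[0,0,-0.11,0],[0,0,-0.13,0],[0,0,-0.14,0],[0,0,-0.14,0],[0,0,-0.14,0]]]'
python3 spot.py .668 -.104 .038 -72.7 s3
python3 -c "
from h import *
print(go(.439,-.0935,-66.5))"
```

```text
clock: 14.3
tool_pos: [0.6664, -0.1038, 0.0133]
orientation: [[0.955, 0.297, -0.0], [0.297, -0.955, 0.0], [-0.0, -0.0, -1.0]]
force: [-0.7, 0.2, 0.7]
opening: 0.0856
gripper_force: 0.0
clock: 14.97
tool_pos: [0.6661, -0.1036, 0.153]
orientation: [[0.955, 0.297, -0.0], [0.297, -0.955, 0.0], [-0.0, -0.0, -1.0]]
force: [-0.0, -0.1, -0.4]
opening: 0.0855
gripper_force: 0.0
pred px 275.2160872107882 201.25860946994376 n 1180.0
centroid px 273.678813559322 200.6762711864407 world [ 0.6681 -0.1028  0.038 ]
go (array([ 1.7143,  0.909 , -0.0006]), np.float64(-0.008735192903415623), array([ 0.6661, -0.1036,  0.153 ]), np.float64(-72.70873519290342), np.float64(54.24912382564074))
(array([-213.1811,  -76.7371,    0.619 ]), np.float64(-6.208987857425981), array([ 0.6654, -0.1034,  0.1515]), np.float64(-72.70898785742598), np.float64(54.24885433320897))
```

```bash
python3 -m handwheel '[[[-0.036,-0.013,0,-1],[-0.072,-0.026,0,-3],[-0.108,-0.039,0,-5],[-0.144,-0.052,0,-6.7],[-0.18,-0.065,0,-6.7],[-0.206,-0.074,0,-6.7],[-0.213,-0.077,0,-6.7],[-0.213,-0.077,0,-6.7]]]' 0.75
python3 -m handwheel '[[[0,0,0,0],[0,0,0,0]]]'
python3 spot.py .439 -.0935 .034 -66 s4
```

```text
clock: 15.68
tool_pos: [0.4376, -0.0927, 0.1512]
orientation: [[0.914, 0.406, -0.003], [0.406, -0.914, 0.002], [-0.002, -0.003, -1.0]]
force: [0.1, 0.1, 1.1]
opening: 0.0641
gripper_force: 0.0
clock: 15.85
tool_pos: [0.4409, -0.0937, 0.1531]
orientation: [[0.914, 0.407, -0.0], [0.407, -0.914, 0.0], [-0.0, -0.0, -1.0]]
force: [-0.9, -0.6, -0.4]
opening: 0.0641
gripper_force: 0.0
pred px 272.61517520984347 204.32850376880867 n 774.0
centroid px 273.25710594315245 203.12273901808786 world [ 0.4401 -0.0936  0.034 ]
go (array([-1.6776, -0.9689,  0.0003]), np.float64(-0.0004817621140347228), array([ 0.4409, -0.0937,  0.1531]), np.float64(-66.00048176211403), np.float64(39.530596754355955))
```

```bash
python3 -m handwheel '[[[-0.001,0,0.03,0],[-0.001,0,0.07,0],[-0.001,0,0.105,0],[-0.001,0,0.13,0],[-0.001,0,0.14,0],[-0.001,0,0.144,0],[-0.001,0,0.144,0],[-0.001,0,0.144,0]]]'
python3 -m handwheel '[[[0,0,0,0],[0,0,0,0],[0,0,0,0],[0,0,0,0],[0,0,0,0],[0,0,0,0],[0,0,0,0],[0,0,0,0]]]' 0 40
python3 -c "
from h import *
print(go(.600,-.267,-90))"
```

```text
clock: 16.57
tool_pos: [0.4408, -0.0946, 0.0106]
orientation: [[0.913, 0.407, 0.002], [0.407, -0.913, -0.001], [0.002, 0.002, -1.0]]
force: [0.3, -0.1, 0.5]
opening: 0.064
gripper_force: 0.0
clock: 17.23
tool_pos: [0.4409, -0.0947, 0.0111]
orientation: [[0.914, 0.407, 0.004], [0.407, -0.914, -0.002], [0.003, 0.003, -1.0]]
force: [-0.9, 0.6, 7.0]
opening: 0.0453
gripper_force: 42.0
(array([ 75.2861, 222.0737,   0.8513]), np.float64(23.993480797227676), array([ 0.4409, -0.0947,  0.0111]), np.float64(-66.00651920277232), np.float64(39.413010257076884))
```

Gripped at TCP z 0.011, so it should seat at about 0.015. I'll lift it, carry it and turn it +24°.

```bash
python3 -m handwheel '[[[0,0,-0.02,0],[0,0,-0.05,0],[0.006,0.018,-0.08,3],[0.015,0.044,-0.09,8],[0.027,0.08,-0.09,13],[0.039,0.116,-0.09,18],[0.051,0.152,-0.09,22],[0.063,0.187,-0.09,24]]]'
python3 -m handwheel '[[[0,0.025,0,0],[0,0.034,0,0],[-0.003,0.037,0,0],[-0.003,0.037,0,0],[-0.003,0.037,0,0]]]'
python3 -m handwheel '[[[0,0,0,0],[0,0,0,0]]]'
python3 spot.py .600 -.267 .123 -90 s5
```

```text
clock: 17.9
tool_pos: [0.5739, -0.2407, 0.0999]
orientation: [[1.0, -0.003, 0.001], [-0.003, -1.0, -0.001], [0.001, 0.001, -1.0]]
force: [0.4, -0.2, -0.1]
opening: 0.0453
gripper_force: 41.2
clock: 18.32
tool_pos: [0.569, -0.275, 0.0991]
orientation: [[1.0, 0.0, -0.001], [0.0, -1.0, 0.001], [-0.001, -0.001, -1.0]]
force: [0.3, 0.2, -0.7]
opening: 0.0451
gripper_force: 41.2
clock: 18.48
tool_pos: [0.5696, -0.275, 0.0994]
orientation: [[1.0, 0.001, -0.0], [0.001, -1.0, 0.0], [-0.0, -0.0, -1.0]]
force: [-0.4, 0.5, -1.0]
opening: 0.045
gripper_force: 41.2
pred px 252.35247892580114 217.26957583268316 n 2250.0
centroid px 274.0488888888889 293.35911111111113 world [ 0.5707 -0.2746  0.123 ]
go (array([30.4486, -7.9243, -0.0032]), np.float64(0.053129763311289935), array([ 0.5696, -0.275 ,  0.0994]), np.float64(-89.94687023668871), np.float64(53.91461852157714))
```

```bash
python3 -m handwheel '[[[0.015,-0.004,0,0],[0.026,-0.007,0,0],[0.03,-0.008,0,0],[0.03,-0.008,0,0],[0.03,-0.008,0,0],[0.03,-0.008,0,0]]]'
python3 spot.py .600 -.267 .123 -90 s6
```

```text
clock: 19.03
tool_pos: [0.5995, -0.2681, 0.0991]
orientation: [[1.0, -0.0, -0.001], [-0.0, -1.0, 0.0], [-0.001, -0.0, -1.0]]
force: [-0.2, 0.4, -0.6]
opening: 0.0453
gripper_force: 41.2
pred px 272.167492271161 295.33019565165336 n 2412.0
centroid px 275.91832504145935 294.3884742951907 world [ 0.6004 -0.2684  0.123 ]
go (array([ 0.5444, -1.0708, -0.0001]), np.float64(-0.0023589858347463633), array([ 0.5995, -0.2681,  0.0991]), np.float64(-90.00235898583475), np.float64(56.04153750023917))
```

View pics/s6.png

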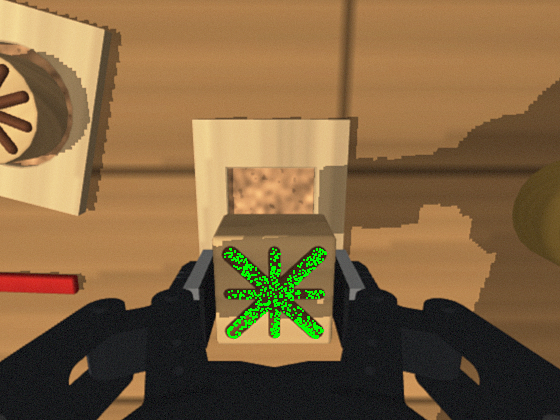

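The block is aligned with the board. I read the pocket's far rim at (227..315,167) and the board's far edge at (193..351,118). A quick check of both before lowering.

```bash
python3 -c "
from h import *
print(wrist(193,119,.01),wrist(351,119,.01),wrist(271,167,.01),wrist(275,294,.123))
print(go(.6,-.267,-90))"
```

```text
[ 0.661  -0.2168  0.01  ] [ 0.661  -0.3167  0.01  ] [ 0.6306 -0.2661  0.01  ] [ 0.6004 -0.2683  0.123 ]
(array([ 0.4599, -1.3433, -0.    ]), np.float64(-0.028361645025356097), array([ 0.5995, -0.2683,  0.0993]), np.float64(-90.02836164502536), np.float64(56.04665330694852))
```

```bash
python3 -m handwheel '[[[0.001,-0.0015,0.02,0],[0.001,-0.0015,0.05,0],[0.001,-0.0015,0.07,0],[0.001,-0.0015,0.078,0],[0.001,-0.0015,0.081,0],[0.001,-0.0015,0.083,0],[0.001,-0.0015,0.083,0],[0.001,-0.0015,0.083,0]]]'
python3 -m handwheel '[[[0,0,0.001,0],[0,0,0.001,0],[0,0,0.002,0],[0,0,0.002,0],[0,0,0.002,0]]]'
```

```text
clock: 19.95
tool_pos: [0.6018, -0.2674, 0.018]
orientation: [[1.0, -0.0, 0.002], [-0.0, -1.0, -0.002], [0.002, 0.002, -1.0]]
force: [-0.2, -0.5, -1.1]
opening: 0.0452
gripper_force: 41.2
clock: 20.37
tool_pos: [0.6013, -0.267, 0.0152]
orientation: [[1.0, -0.0, 0.001], [-0.0, -1.0, -0.001], [0.001, 0.001, -1.0]]
force: [-0.9, 0.9, 4.5]
opening: 0.0453
gripper_force: 41.8
```

```bash
python3 -m handwheel '[[[0,0,-0.0005,0],[0,0,-0.0005,0],[0,0,-0.0005,0],[0,0,-0.0005,0],[0,0,-0.0005,0],[0,0,-0.0005,0],[0,0,-0.0005,0],[0,0,-0.0005,0]]]' 1
python3 -m handwheel '[[[0,0,-0.01,0],[0,0,-0.04,0],[0,0,-0.08,0],[0,0,-0.11,0],[0,0,-0.13,0],[0,0,-0.14,0],[0,0,-0.14,0],[0,0,-0.14,0]]]'
python3 spot.py .601 -.2665 .038 -90 s7
python3 -m handwheel '[[[-0.011,-0.034,0,-6],[-0.022,-0.068,0,-13],[-0.033,-0.102,0,-20],[-0.044,-0.136,0,-27],[-0.055,-0.17,0,-34],[-0.066,-0.204,0,-41],[-0.077,-0.238,0,-48],[-0.088,-0.272,0,-55]]]'
python3 -c "
from h import *
print(go(.4366,.2427,27.5))"
```

```text
clock: 21.03
tool_pos: [0.6008, -0.2667, 0.0147]
orientation: [[1.0, -0.0, -0.0], [-0.0, -1.0, 0.0], [-0.0, -0.0, -1.0]]
force: [1.2, -0.3, -0.3]
opening: 0.0853
gripper_force: 0.0
clock: 21.7
tool_pos: [0.6005, -0.2665, 0.1545]
orientation: [[1.0, -0.0, -0.0], [-0.0, -1.0, 0.0], [-0.0, -0.0, -1.0]]
force: [-0.3, 0.5, -1.2]
opening: 0.0856
gripper_force: 0.0
pred px 274.20746881064264 202.30522413635504 n 670.0
centroid px 274.3044776119403 202.86119402985074 world [ 0.6006 -0.2666  0.038 ]
go (array([ 0.4617, -0.0275, -0.0001]), np.float64(-0.011235013993555754), array([ 0.6005, -0.2665,  0.1545]), np.float64(-90.01123501399356), np.float64(56.209157202106795))
clock: 22.42
tool_pos: [0.5105, 0.0071, 0.1523]
orientation: [[0.569, 0.822, -0.004], [0.822, -0.569, 0.001], [-0.002, -0.004, -1.0]]
force: [0.5, 0.8, -0.2]
opening: 0.0854
gripper_force: 0.0
(array([ 151.6351, -194.8684,    0.5704]), np.float64(-62.18695524021297), array([0.5105, 0.0071, 0.1523]), np.float64(-34.68695524021297), np.float64(22.737865928399692))
```

The corner block is placed, centred to within about 1 mm. On to the leaf.

```bash
python3 -m handwheel '[[[0.024,-0.031,0,-7],[0.048,-0.061,0,-14],[0.072,-0.092,0,-21],[0.096,-0.123,0,-28],[0.12,-0.154,0,-35],[0.142,-0.182,0,-42],[0.151,-0.194,0,-49],[0.151,-0.194,0,-56]]]'
python3 -m handwheel '[[[0,0,0,-6.5],[0,0,0,-6.5],[0,0,0,-6.5],[0,0,0,-6.5]]]'
python3 spot.py .4366 .2427 .034 27.5 s8
```

```text
clock: 23.08
tool_pos: [0.4377, 0.2427, 0.1524]
orientation: [[-0.368, 0.93, -0.005], [0.93, 0.368, -0.001], [0.001, -0.005, -1.0]]
force: [0.5, -0.7, -0.2]
opening: 0.0853
gripper_force: 0.0
clock: 23.42
tool_pos: [0.4399, 0.2399, 0.1536]
orientation: [[-0.459, 0.888, -0.002], [0.888, 0.459, -0.001], [0.0, -0.002, -1.0]]
force: [-0.4, -1.0, 0.5]
opening: 0.0852
gripper_force: 0.0
pred px 270.9779316783448 196.10265688293958 n 992.0
centroid px 273.72479838709677 195.93447580645162 world [0.4384 0.2438 0.034 ]
go (array([ 4.0013, -1.6965,  0.0056]), np.float64(-0.1717469443619848), array([0.4399, 0.2399, 0.1536]), np.float64(27.328253055638015), np.float64(-11.708574344099345))
```

View pics/s8.png

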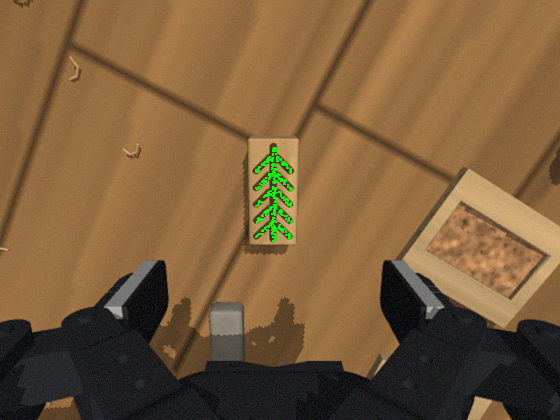

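The leaf's top face runs over about (248..298, 141..245), aligned with the fingers. I'll grip it across.

```bash
python3 -m handwheel '[[[0.005,-0.001,0.03,0],[0.005,-0.001,0.07,0],[0.005,-0.001,0.105,0],[0.005,-0.001,0.13,0],[0.005,-0.001,0.14,0],[0.005,-0.001,0.144,0],[0.005,-0.001,0.144,0],[0.005,-0.001,0.144,0]]]'
python3 -m handwheel '[[[0,0,0,0],[0,0,0,0],[0,0,0,0],[0,0,0,0],[0,0,0,0],[0,0,0,0],[0,0,0,0],[0,0,0,0]]]' 0 40
python3 -m handwheel '[[[0,0,-0.02,0],[0,0,-0.05,0],[0,0,-0.08,0],[0,0,-0.09,-7],[0,0,-0.09,-14],[0,0,-0.09,-21],[0,0,-0.09,-28],[0,0,-0.09,-35]]]'
python3 -m handwheel '[[[0,0,0,-7],[0,0,0,-14],[0,0,0,-21],[0,0,0,-24],[0,0,0,-24],[0,0,0,-24],[0,0,0,-24]]]'
python3 -c "
from h import *
print(go(.6275,.277,87))"
```

```text
clock: 24.13
tool_pos: [0.4389, 0.2446, 0.0123]
orientation: [[-0.461, 0.887, 0.003], [0.887, 0.461, 0.001], [-0.001, 0.003, -1.0]]
force: [-0.3, 0.0, 0.7]
opening: 0.0857
gripper_force: 0.0
clock: 24.8
tool_pos: [0.4381, 0.2446, 0.0117]
orientation: [[-0.462, 0.887, 0.001], [0.887, 0.462, 0.0], [-0.0, 0.001, -1.0]]
force: [-0.6, -1.1, 6.3]
opening: 0.0371
gripper_force: 42.3
clock: 25.47
tool_pos: [0.437, 0.2442, 0.1005]
orientation: [[-0.89, 0.457, -0.001], [0.457, 0.89, -0.0], [0.0, -0.0, -1.0]]
force: [0.5, 0.3, -0.4]
opening: 0.037
gripper_force: 41.5
clock: 26.05
tool_pos: [0.4372, 0.2442, 0.1006]
orientation: [[-0.998, 0.062, -0.0], [0.062, 0.998, -0.0], [0.0, -0.0, -1.0]]
force: [0.4, -0.4, -0.3]
opening: 0.0372
gripper_force: 41.5
(array([-187.9135,   44.5942,   -0.084 ]), np.float64(-0.5801481037512843), array([0.4372, 0.2442, 0.1006]), np.float64(86.41985189624872), np.float64(-70.22447554352372))
```

```bash
python3 -m handwheel '[[[-0.035,0.008,0,-0.5],[-0.071,0.017,0,-0.5],[-0.108,0.026,0,-0.5],[-0.145,0.034,0,-0.5],[-0.174,0.041,0,-0.5],[-0.186,0.044,0,-0.5],[-0.188,0.045,0,-0.5],[-0.188,0.045,0,-0.5]]]'
python3 -m handwheel '[[[0,0,0,0],[0,0,0,0]]]'
python3 spot.py .6275 .277 .123 87 s9
```

```text
clock: 26.72
tool_pos: [0.6278, 0.2776, 0.1002]
orientation: [[-0.999, 0.053, -0.001], [0.053, 0.999, -0.0], [0.001, -0.0, -1.0]]
force: [0.1, -0.3, -0.8]
opening: 0.0371
gripper_force: 41.5
clock: 26.88
tool_pos: [0.6264, 0.2777, 0.1004]
orientation: [[-0.999, 0.052, -0.001], [0.052, 0.999, -0.0], [0.001, -0.0, -1.0]]
force: [-0.3, 0.1, -0.2]
opening: 0.0368
gripper_force: 41.5
pred px 270.69314623012554 295.2920447380641 n 3406.0
centroid px 272.9418672930123 282.26834997064003 world [0.6222 0.2781 0.123 ]
go (array([-1.175 , -0.6175, -0.0014]), np.float64(0.001268421341748649), array([0.6264, 0.2777, 0.1004]), np.float64(87.00126842134175), np.float64(-72.55357313395778))
```

View pics/s9.png

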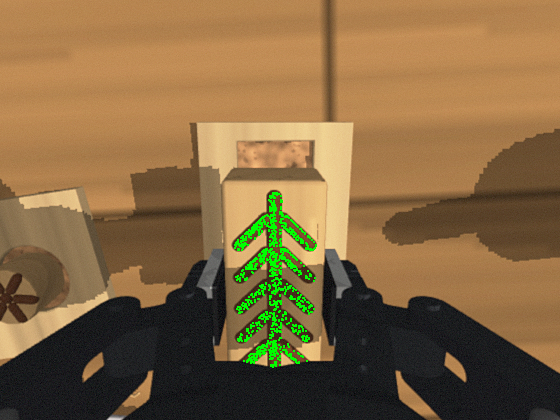

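The block's far top edge is at (223..325,181). The board's far edge is at (197..353,123) and the pocket's far rim at (237..314,140).

```bash
python3 -c "
from h import *
print('block end',wrist(223,181,.1208),wrist(325,181,.1208));print('board end',wrist(197,123,.01),wrist(353,123,.01));print('rim',wrist(237,140,.01),wrist(314,140,.01))
print(go(.6275,.277,87))"
```

```text
block end [0.584  0.2628 0.1208] [0.5861 0.2982 0.1208]
board end [0.5664 0.2322 0.01  ] [0.5718 0.3317 0.01  ]
rim [0.5788 0.2568 0.01  ] [0.5816 0.3066 0.01  ]
(array([ 0.0164, -0.7345, -0.    ]), np.float64(-0.004498345238175716), array([0.6276, 0.2777, 0.101 ]), np.float64(86.99550165476182), np.float64(-72.56682707131071))
```

The block and pocket centres agree to within about 1 mm, so I'll lower it straight down.

```bash
python3 -m handwheel '[[[0,0,0.02,0],[0,0,0.05,0],[0,0,0.07,0],[0,0,0.078,0],[0,0,0.081,0],[0,0,0.083,0],[0,0,0.083,0],[0,0,0.083,0]]]'
python3 -m handwheel '[[[0,0,0.001,0],[0,0,0.001,0],[0,0,0.002,0],[0,0,0.002,0],[0,0,0.002,0]]]'
```

```text
clock: 27.9
tool_pos: [0.629, 0.278, 0.0196]
orientation: [[-0.999, 0.052, 0.003], [0.052, 0.999, 0.001], [-0.003, 0.001, -1.0]]
force: [0.4, 1.1, -0.9]
opening: 0.037
gripper_force: 41.5
clock: 28.32
tool_pos: [0.6278, 0.2777, 0.0158]
orientation: [[-0.999, 0.053, 0.0], [0.053, 0.999, 0.0], [-0.0, 0.0, -1.0]]
force: [0.8, 0.2, -1.0]
opening: 0.0372
gripper_force: 41.5
```

```bash
python3 -m handwheel '[[[0,0,0.0005,0],[0,0,0.001,0],[0,0,0.001,0],[0,0,0.001,0],[0,0,0.001,0]]]'
```

```text
clock: 28.73
tool_pos: [0.6278, 0.2777, 0.0157]
orientation: [[-0.999, 0.052, -0.0], [0.052, 0.999, -0.0], [0.0, -0.0, -1.0]]
force: [-4.3, -1.8, 5.8]
opening: 0.0372
gripper_force: 42.2
```

It's seated at 0.0157, as expected. I'll release, retreat, and check every piece by code with the top camera after clearing the view.

```bash
python3 -m handwheel '[[[0,0,0,0],[0,0,-0.001,0],[0,0,-0.001,0],[0,0,-0.001,0],[0,0,-0.001,0],[0,0,-0.001,0],[0,0,-0.001,0],[0,0,-0.001,0]]]' 1
python3 -m handwheel '[[[0,0,-0.01,0],[0,0,-0.04,0],[0,0,-0.08,0],[0,0,-0.11,0],[0,0,-0.13,0],[0,0,-0.14,0],[0,0,-0.14,0],[0,0,-0.14,0]]]'
python3 spot.py .628 .278 .038 87 s10
python3 -m handwheel '[[[0.03,0,-0.01,0],[0.06,0,-0.02,0],[0.1,0,-0.04,0],[0.13,0,-0.06,0],[0.16,0,-0.08,0],[0.18,0,-0.08,0],[0.18,0,-0.08,0],[0.18,0,-0.08,0]]]'
python3 - <<'E'
from h import *
from plant import optics
import cv2
f=optics.get_image("top")["frame"];cv2.imwrite("pics/end.png",f)
h=cv2.cvtColor(f,cv2.COLOR_BGR2HSV)
m=((h[...,2]<120)&(h[...,1]>120)&(h[...,0]<12)).astype(np.uint8)
for n,x,y in(("rb",.668,-.104),("rs",.668,.101),("sq",.6005,-.267),("leaf",.6275,.277)):
    q=CAM["R"].T@(np.array([x,y,.038])-CAM["p"]);u=CAM["c"][0]-CAM["f"]*q[0]/q[2];v=CAM["c"][1]+CAM["f"]*q[1]/q[2]
    w=m.copy();z=np.zeros_like(m);cv2.circle(z,(int(u),int(v)),20,1,-1);M=cv2.moments(w*z,True)
    print(n,M["m00"],top(M["m10"]/max(M["m00"],1),M["m01"]/max(M["m00"],1),.038)[:2],"want",x,y)
E
```

```text
clock: 29.4
tool_pos: [0.6277, 0.2777, 0.0157]
orientation: [[-0.999, 0.052, -0.0], [0.052, 0.999, -0.0], [0.0, -0.0, -1.0]]
force: [0.6, -0.2, -0.7]
opening: 0.0858
gripper_force: 0.0
clock: 30.07
tool_pos: [0.6275, 0.2776, 0.1555]
orientation: [[-0.999, 0.052, -0.0], [0.052, 0.999, -0.0], [0.0, -0.0, -1.0]]
force: [-0.4, 0.1, -0.7]
opening: 0.0854
gripper_force: 0.0
pred px 273.8321090874833 201.79673278638637 n 988.0
centroid px 274.8775303643725 202.62246963562754 world [0.6287 0.2788 0.038 ]
go (array([-0.5046,  0.4057, -0.0002]), np.float64(-0.009190737463327991), array([0.6275, 0.2776, 0.1555]), np.float64(86.99080926253667), np.float64(-72.56917131854831))
clock: 30.78
tool_pos: [0.4468, 0.287, 0.234]
orientation: [[-0.999, 0.052, -0.002], [0.052, 0.999, -0.001], [0.002, -0.001, -1.0]]
force: [0.4, 0.2, 0.7]
opening: 0.0854
gripper_force: 0.0
rb 0.0 [0.9401 0.5624] want 0.668 -0.104
rs 64.0 [0.6673 0.1008] want 0.668 0.101
sq 8.0 [ 0.588  -0.2805] want 0.6005 -0.267
leaf 138.0 [0.6284 0.2757] want 0.6275 0.277
```

The leaf and small rosette check out. I'll test whether the zero counts for the other two come from my colour threshold.

Run:
```python
from h import *
import cv2
f=cv2.imread("pics/end.png");h=cv2.cvtColor(f,cv2.COLOR_BGR2HSV)
for n,x,y in(("rb",.668,-.104),("rs",.668,.101),("sq",.6005,-.267),("leaf",.6275,.277)):
    q=CAM["R"].T@(np.array([x,y,.038])-CAM["p"]);u=CAM["c"][0]-CAM["f"]*q[0]/q[2];v=CAM["c"][1]+CAM["f"]*q[1]/q[2]
    z=np.zeros(h.shape[:2],bool);a,b=int(round(u)),int(round(v))
    print(n,a,b,h[b,a-16:a+17:2].tolist())
```

```text
rb 335 132 [[18, 163, 180], [18, 158, 204], [18, 158, 210], [18, 155, 219], [18, 159, 207], [14, 178, 123], [17, 170, 156], [16, 168, 167], [13, 186, 114], [14, 175, 115], [18, 162, 190], [13, 185, 123], [14, 178, 116], [15, 176, 122], [17, 171, 149], [17, 163, 183], [18, 158, 199]]
rs 228 132 [[20, 138, 215], [20, 139, 206], [19, 138, 200], [15, 172, 101], [13, 184, 104], [12, 194, 101], [12, 198, 90], [13, 188, 84], [11, 198, 90], [13, 183, 96], [11, 198, 94], [11, 196, 95], [11, 192, 89], [16, 171, 91], [14, 170, 114], [16, 157, 107], [19, 145, 118]]
sq 422 167 [[18, 161, 144], [18, 162, 143], [18, 160, 177], [17, 165, 170], [14, 177, 118], [13, 180, 116], [14, 182, 115], [13, 177, 108], [13, 185, 110], [13, 185, 102], [12, 189, 104], [11, 190, 102], [12, 193, 99], [16, 171, 160], [18, 153, 148], [19, 144, 131], [18, 142, 149]]
leaf 134 152 [[20, 134, 229], [20, 131, 231], [20, 131, 231], [20, 135, 228], [19, 155, 229], [20, 154, 229], [18, 163, 200], [11, 195, 102], [11, 195, 97], [11, 197, 84], [11, 191, 88], [18, 163, 174], [19, 159, 215], [18, 159, 176], [16, 150, 73], [17, 158, 71], [16, 165, 94]]
```

Run:
```python
from h import *
import cv2
h=cv2.cvtColor(cv2.imread("pics/end.png"),cv2.COLOR_BGR2HSV)
m=((h[...,0]<16)&(h[...,1]>172)&(h[...,2]<135)).astype(np.uint8)
for n,u,v,k in(("rb",335,132,18),("sq",422,167,14)):
    z=np.zeros_like(m);cv2.circle(z,(u,v),k,1,-1);M=cv2.moments(m*z,True);print(n,M["m00"],top(M["m10"]/M["m00"],M["m01"]/M["m00"],.038)[:2])
```

```text
rb 275.0 [ 0.6671 -0.1039]
sq 190.0 [ 0.5991 -0.2673]
```

All four are centred in their pockets, and each touched down at pocket-floor height. Handing in.

```bash
python3 -c "
from plant import order
print(order.job_done())"
```

```text
the job is handed in; nothing more can be done
None
```

All four ornaments are in their matching pockets, carved side up and released, the small rosette moved out of the large board first; job handed in at about 31 s, with all four measured within about 2 mm of their pocket centres and no verdict returned.

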